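Open a deep-well air valve with the T-key

ROBOT

A 7-joint arm with a two-finger parallel gripper is mounted at the origin on the work surface. World frame = base frame: x ahead of the robot, y to its left, z up, the work surface at z = 0. Lengths are in m, angles in rad, forces in N, time in s.
With the tool pointing down it reaches from about 0.425 to 0.825 m from the base axis. Payload 3.6 kg.
Tool frame: the origin (TCP) lies midway between the tips of the shut fingers; the grasp point (between the pads) lies 19 mm behind it; z points along the fingers, y is the line along which they close (so a half turn about z gives the same grasp; the last joint's range is limited). The gripper opens to 85 mm and grips with 20 to 120 N. Pads are 22 mm wide; open, the fingers measure 114 mm over their backs; the gripper's body (76 mm by 85 mm) begins 54 mm behind the grasp point. The pads swing forward as they close: fully open they stand 13 mm farther back than shut.
Start: joints at [1.306, 0.615, -0.013, 1.423, 0.008, 1.103, -0.04], TCP at [0.153, -0.632, 0.231] pointing down, gripper open.
Joint ranges: [-3.12, 3.12], [-0.3, 2.06], [-1.34, 1.32], [0.26, 2.42], [-1.36, 4.5], [0.01, 1.98], [-2.84, 2.84]. Speed limits (rad/s): [2.79, 2.79, 3.14, 3.14, 3.14, 3.14, 3.14].

INTERFACE

Orientations are given as [roll, pitch, yaw] about the fixed x, y, z axes, in that order (R = Rz(yaw) Ry(pitch) Rx(roll)).
In Python, from workcell import r gives the robot as it stands. The module is installed in compiled form; this text tells all that it offers.
- The arm moves only by the shell command python3 -m pendant 'ROWS' [OPENING] [FORCE]. ROWS is JSON, a list of rows, each a list of 2 entries, a list of its own where there are three numbers: the shift along the tool's x, y, z in mm, then the turn about the tool's z in rad. In form: [[[dx, dy, dz], roll], ...]. A call has 1 to 8 rows; each row is the pose to reach, as a shift and turn from the pose commanded when the call began, along the tool's axes at that moment; what a row does not reach only later rows make up. A row lasts 1/8 s, in which the tool goes at most 62.5 mm and 10.7 degrees, less where a joint would pass 70% of its speed; a pose out of reach is approached as far as the arm can. A call with a gripper value outside its range is refused whole. OPENING is the finger opening in mm, from 0 to 85.4, set as the call begins (- or left out, the last holds). The fingers move at their own pace and stop on an object; FORCE is the grip in N (left out, the last holds). Time passes only in rows, so rows that repeat a pose let the fingers close. It gives the time, the measured TCP pose, the force, the opening and the grip force at its end, in the units of the state.
- r.sense(): the state, without advancing time (a new reading comes with each control period).
- r.camera(name): name is "scene" or "top" or "wrist"; returns a dict with "image" (480x640x3 uint8, blue, green, red), "range_z" (480x640 float32, m along the optical axis (not along the pixel's ray), 0 where there is no reading), "K" (3x3 intrinsics, pixels), "world_from_camera" (4x4, takes a point from camera to world coordinates). Camera axes: x right, y down, z forward; pixel columns grow to the right and rows downward; lengths in m; the calibration is good to about 2 mm. A picture is of the moment at which its call begins.
- r.sign_off(): hands the job in; it is judged then, once.
Trained networks look in the newest picture that a camera, given by its name, has taken for a name from the list of things; names that differ only in an ending like _2 or _b are one class to them, and where a whole thing is asked for, a point or a joint stands for the part that bears it (a point fixed in the world has none). Each returns a list of dicts, best first, with "conf" (0 to 1); they miss things now and then, are a little off and sometimes report something else, mostly with a low value. They report only what shows in the picture. A call takes as long as a camera call.
- r.search_frame(name, camera): "point" ([row, column] in pixels, amid what is visible of it).
- r.landmark_of(name, camera): "point" ([row, column] in pixels: a listed point, or the origin of a listed thing).
The state is a dict: "time": time; "joint_positions": joint angles; "joint_velocities": joint speeds; "joint_efforts": joint torques, N m; "position": TCP position; "tcp_rot": TCP orientation; "contact_force": force on the tool from outside, world axes, zero at the start; "ft_torque": the same for the moment, N m; "finger_gap": finger opening in m; "grip_force": force on a finger pad.
Only numpy, scipy, OpenCV 4.12 (cv2) and the standard library are available. Lean on these libraries where they do the work, as an engineer would, in place of code of your own. Each camera call takes 0.05 s, during which the arm holds its last target. There are 200 camera calls.

TASK

Take the red-handled T-key from the wooden holder, lower it down the well of the blue air valve until its socket is fully home on the square spindle, and with it turn the spindle anticlockwise (seen from above) all the way to the open stop. Feel for the square with light pressure only, about 10 N at most, because the spindle stands on a spring that must not be driven to the bottom, and do not strain against the stop. Then draw the key out and stand it upright, gently, back in its hole in the holder, leaving everything else alone.

Things in the scene. Friction and masses are not known exactly. Their poses are not given: they have to be found in the camera images.
- key: Steel T-key, 300 g, 167 mm tall, standing in the holder's larger hole. Origin: centre of its lower end (socket mouth); z runs up the key. The lowest 32 mm is a socket, at most 32 mm across corners, with a 17.4 mm square hole, 26 mm deep, open downwards, sides parallel to x and y. A 13 mm rod joins it to the handle bar, which lies along x
- holder: fixed pale wooden block 100 x 130 x 70 mm tall, origin at the centre of its underside. Two square holes, 58 mm deep: 40 mm wide for the key at (0, -22) mm, 22 mm wide at (0, +40) mm with a yellow-handled nut driver standing in it, whose top is 132 mm above the table
- key_hole (a point): centre of the floor of the key's hole in the holder, 12 mm above the table; the key's origin stands here, to a few mm, at the start and at the end
- valve: fixed blue cast valve; origin: centre of its underside. Round foot 150 mm across, 20 mm tall; on it an eight-sided tower 60 mm across, 135 mm tall, with brass-flanged pipe stubs to +x and -x that reach 100 mm from its axis, up to 91 mm high. A yellow pointer on the foot turns with the spindle from a red mark (shut) to a green mark (open)
- well_mouth (a point): centre of the well's mouth, on top of the tower, z up. The well is eight-sided, 38 mm across flats, 115 mm deep to its floor; the spindle stands on its axis
- key_bar (a point): centre of the key's red handle bar, 158 mm above the key's origin, x along the bar: 100 mm long (x), 14 mm thick (y), 18 mm tall
- spindle_tip (a point): rest place of the square spindle's tip, 90 mm below the well's mouth, 45 mm above the table. Its nose widens over 8 mm from 7 to 16 mm square; below, 16 mm square. Unaligned, the socket stops 5 to 8 mm past the tip; fully home is 15 to 24 mm past. How the square is set about the axis varies, no reading or mark tells it (this point's yaw neither): find it by feel; it repeats every 90 degrees
- spindle (a joint): turn of the spindle (rad), growing anticlockwise seen from above: 0 at the shut stop, 1.57 at the open stop, both hard; it counts as open above 1.4. It starts between 0 and 0.25, turns against about 0.15 N m of friction (0.2 to 0.3 at the wrist; 0.4 there says it has met a stop, 0.6 strains it) and stays where it is left
- plunger (a joint): how far the spindle is pressed down on its spring (m): 0 when free, 0.012 at the bottom. It takes about 3 N to start and 1 N more for each mm; it springs back up into the socket when the square hole comes round to it, but sticks while the key is twisted hard: ease the twist
- jar: clear jar with a steel lid, 68 mm across, 95 mm tall; bystander, leave it alone; origin at its underside
- can: can with a green label, 66 mm across, 120 mm tall; bystander, leave it alone; origin at its underside
- tape: blue roll of tape, 90 mm across, 25 mm tall, lying flat; bystander, leave it alone; origin at its underside
- wrench: steel wrench lying on the bench; bystander, leave it alone; origin at its underside
- screwdriver: orange-handled screwdriver lying on the bench; bystander, leave it alone; origin at its underside
- hammer: hammer lying on the bench; bystander, leave it alone; origin at its underside
- driver: yellow-handled nut driver, 28 mm across, 120 mm tall, standing in the holder's smaller hole; bystander, leave it alone; origin at its underside

How it is judged:
By the outcome, as a careful person would: the job done as asked, in the order asked, and still so for the second after the job is handed in, with the robot touching nothing.
It also fails if it takes over 64 s, if anything falls off the work surface, if the arm or the gripper's body presses on something with over 40 N, if the wrist force passes 120 N, or if a joint passes its speed limit or range.

## Working session

There is one attempt and no reset: what is moved stays moved. The work goes in short steps, Python scripts to look and compute and a shell command to move; the robot and the scene stay as the last step left them, time stands still between calls to the robot, and variables do not carry over. Pictures are saved under pics/ and viewed, at most 10 in all, crops included, and the job is handed in when it is done.

```bash
mkdir -p pics; cat > h.py <<'E'
import numpy as np, cv2
from workcell import r
from scipy.spatial.transform import Rotation as R
def cam(n,save=None):
    c=r.camera(n)
    if save: cv2.imwrite('pics/'+save,c['image'])
    return c
def ray(c,p):
    K=c['K'];T=c['world_from_camera']
    d=T[:3,:3]@np.linalg.solve(K,[p[1],p[0],1.]);return T[:3,3],d
def atz(c,p,z):
    o,d=ray(c,p);return o+d*(z-o[2])/d[2]
def dep(c,p):
    o,d=ray(c,p);return o+d*c['range_z'][int(round(p[0])),int(round(p[1]))]
def cloud(c):
    z=c['range_z'];v,u=np.mgrid[:480,:640];K=c['K'];T=c['world_from_camera']
    P=np.stack([(u-K[0,2])/K[0,0]*z,(v-K[1,2])/K[1,1]*z,z],-1)
    return P@T[:3,:3].T+T[:3,3]
E
python3 - <<'E'
from h import *
np.set_printoptions(precision=4,suppress=True)
s=r.sense();print(s['position'],s['tcp_rot'],s['time'],s['contact_force'],s['ft_torque'])
zs=dict(key_bar=.17,key_hole=.012,well_mouth=.135,valve=0,holder=0,driver=.012,jar=0,can=0,spindle_tip=.045)
for n in('top','scene'):
    c=cam(n,n+'0.png')
    for k,z in zs.items():
        L=r.landmark_of(k,n)
        for l in L[:2]: print(n,k,round(l['conf'],2),l['point'],atz(c,l['point'],z))
    print(r.sense()['time'])
E
```

```text
[ 0.1529 -0.6309  0.2301] [-3.1389  0.      0.2378] 0.0 [-0.9075  0.7527  0.0007] [-0.0644  0.091  -0.0218]
top key_bar 0.63 [274.5, 408.8] [ 0.4765 -0.2081  0.17  ]
top key_bar 0.56 [263.6, 249.0] [0.5164 0.2131 0.17  ]
top key_hole 0.78 [264.9, 254.5] [0.527  0.2203 0.012 ]
top well_mouth 0.85 [273.8, 417.4] [ 0.4801 -0.2364  0.135 ]
top valve 0.86 [276.8, 411.3] [ 0.4808 -0.2402  0.    ]
top holder 0.59 [266.2, 249.0] [0.5247 0.2384 0.    ]
top driver 0.65 [268.7, 235.6] [0.5173 0.2763 0.012 ]
top driver 0.53 [265.3, 248.8] [0.5263 0.2372 0.012 ]
top jar 0.7 [191.1, 407.5] [ 0.7383 -0.2411  0.    ]
top can 0.88 [199.9, 257.0] [0.7247 0.2126 0.    ]
top spindle_tip 0.89 [273.7, 411.2] [ 0.4869 -0.2335  0.045 ]
0.5
scene key_bar 0.88 [248.2, 416.6] [0.5242 0.2171 0.17  ]
scene key_hole 0.66 [320.2, 278.1] [0.7664 0.0097 0.012 ]
scene key_hole 0.61 [287.0, 406.8] [0.5192 0.2112 0.012 ]
scene well_mouth 0.82 [169.7, 264.7] [ 0.4856 -0.2297  0.135 ]
scene valve 0.69 [203.0, 264.4] [ 0.4815 -0.2434  0.    ]
scene valve 0.59 [372.1, 480.2] [0.6221 0.451  0.    ]
scene holder 0.85 [294.8, 414.1] [0.5213 0.2338 0.    ]
scene driver 0.68 [301.4, 433.9] [0.52   0.2842 0.012 ]
scene jar 0.91 [266.7, 201.1] [ 0.7411 -0.2439  0.    ]
scene can 0.6 [363.0, 370.1] [0.7372 0.2385 0.    ]
scene spindle_tip 0.59 [192.8, 265.8] [ 0.4821 -0.2351  0.045 ]
scene spindle_tip 0.3 [293.9, 418.5] [0.544  0.2509 0.045 ]
1.0
```

View pics/top0.png

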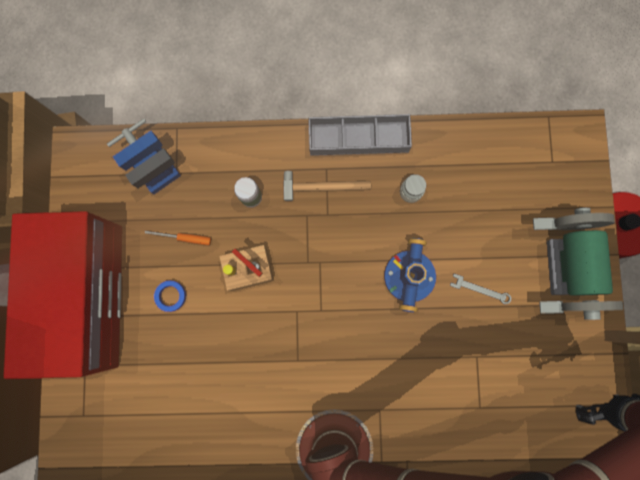

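View pics/scene0.png

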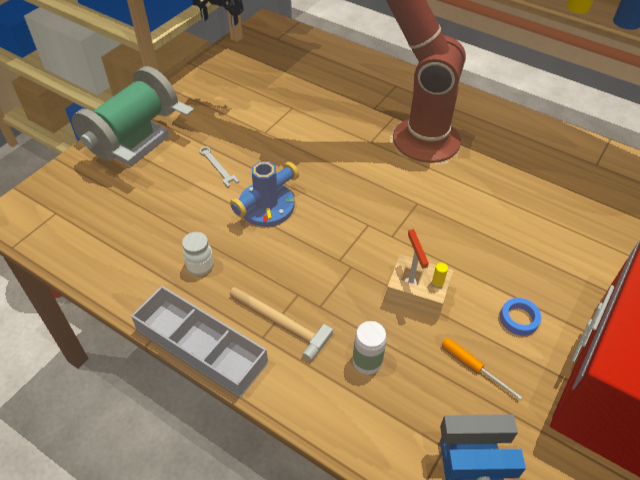

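The top view shows the key in the holder near px (265,250), with its red bar running diagonally. The valve is at (275,415), with the wrench beside it. The scene view agrees: bar at (248,417), valve mouth at (170,264). Next I'll refine these with the range data.

```bash
python3 - <<'E'
from h import *
np.set_printoptions(precision=4,suppress=True)
for n in('top','scene'):
    c=cam(n);P=cloud(c);I=c['image'].astype(int);b,g,rd=I[...,0],I[...,1],I[...,2]
    m=(rd>100)&(g<70)&(b<70)&(c['range_z']>0)&(P[...,2]>.12)&(P[...,2]<.21)&(abs(P[...,0]-.52)<.09)&(abs(P[...,1]-.215)<.09)
    Q=P[m];xy=Q[:,:2].astype(np.float32);rc=cv2.minAreaRect(xy)
    w,V=np.linalg.eigh(np.cov(xy.T));v=V[:,1]
    t=(xy-xy.mean(0))@v
    print(n,'bar',len(Q),Q.mean(0),'z95',np.percentile(Q[:,2],[5,50,95]),rc,'ang',np.degrees(np.arctan2(v[1],v[0])),'len',np.ptp(t), 'mid',xy.mean(0)+v*(t.max()+t.min())/2)
    m=(c['range_z']>0)&(abs(P[...,2]-.135)<.005)&(np.hypot(P[...,0]-.482,P[...,1]+.235)<.05)
    Q=P[m];print('tower',len(Q),Q.mean(0),Q.min(0),Q.max(0),cv2.minEnclosingCircle(Q[:,:2].astype(np.float32)))
    m=(c['range_z']>0)&(abs(P[...,2]-.07)<.006)&(np.hypot(P[...,0]-.522,P[...,1]-.236)<.1)
    Q=P[m];print('holder',len(Q),Q.mean(0),cv2.minAreaRect(Q[:,:2].astype(np.float32)))
    m=(c['range_z']>0)&(abs(P[...,2]-.02)<.006)&(np.hypot(P[...,0]-.482,P[...,1]+.235)<.09)
    Q=P[m];print('foot',len(Q),cv2.minEnclosingCircle(Q[:,:2].astype(np.float32)))
    # yellow driver top
    m=(rd>150)&(g>140)&(b<90)&(P[...,2]>.1)&(np.hypot(P[...,0]-.522,P[...,1]-.28)<.06)
    Q=P[m];print('driver',len(Q),Q.mean(0) if len(Q) else '')
E
```

```text
top bar 152 [0.5194 0.2174 0.1786] z95 [0.1734 0.1787 0.1828] ((0.5203543901443481, 0.21818383038043976), (0.09786149859428406, 0.012540532276034355), 46.6759033203125) ang 46.29854147334803 len 0.09780203065626905 mid [0.5202 0.2183]
tower 228 [ 0.4837 -0.2324  0.1346] [ 0.4527 -0.2658  0.1301] [ 0.5152 -0.2027  0.1397] ((0.48360732197761536, -0.23393963277339935), 0.03253398463129997)
holder 1102 [0.515  0.2383 0.0696] ((0.5168294310569763, 0.2392481565475464), (0.10076574981212616, 0.13050980865955353), 12.30196475982666)
foot 1116 ((0.48350876569747925, -0.23395515978336334), 0.07495828717947006)
driver 78 [0.5071 0.2779 0.1312]
scene bar 133 [0.5313 0.2213 0.1722] z95 [0.1634 0.1728 0.1798] ((0.5255205631256104, 0.21772626042366028), (0.09892085939645767, 0.013048178516328335), 49.24602508544922) ang 48.527250119728606 len 0.09887887473795814 mid [0.527  0.2164]
tower 239 [ 0.4862 -0.2329  0.1342] [ 0.4562 -0.2666  0.13  ] [ 0.519  -0.2031  0.1395] ((0.4878656268119812, -0.23736156523227692), 0.0357169546186924)
holder 1424 [0.5268 0.2389 0.0692] ((0.5166645646095276, 0.23804306983947754), (0.1074160635471344, 0.1305156797170639), 13.03451919555664)
foot 953 ((0.4869508445262909, -0.2343304306268692), 0.07736004143953323)
driver 112 [0.5102 0.2774 0.1306]
```

```bash
cat >> h.py <<'E'
def go(*W,frm=None):
    "W: (x,y,z,yaw) world targets -> tool-frame shift in mm and roll from measured pose (or frm)"
    s=r.sense();p=np.array(s['position']);y=s['tcp_rot'][2]
    if frm is not None: p=np.array(frm[:3]);y=frm[3]
    print('at',np.round(p,4),np.round(s['tcp_rot'],4),'t',s['time'])
    for w in W:
        d=np.array(w[:3])-p
        print(np.round(np.r_[[np.cos(y)*d[0]+np.sin(y)*d[1],np.sin(y)*d[0]-np.cos(y)*d[1],-d[2]]]*np.array([1000]*3),1),'roll',round(y-w[3],3))
E
python3 -c "
from h import *
go((.4,-.3,.27,.5),(.49,0,.27,.65),(.521,.218,.25,.81))"
```

```text
at [ 0.1531 -0.6317  0.2313] [ 3.1416 -0.      0.2378] t 1.1
[ 318.1 -264.2  -38.7] roll -0.262
[ 476.2 -534.6  -38.7] roll -0.412
[ 557.7 -739.1  -18.7] roll -0.572
```

```bash
python3 -m pendant '[[[45,-38,-30],-0.04],[[91,-75,-39],-0.08],[[136,-113,-39],-0.12],[[182,-151,-39],-0.15],[[227,-189,-39],-0.19],[[273,-226,-39],-0.23],[[318,-264,-39],-0.26],[[345,-310,-39],-0.29]]' 60
python3 -m pendant '[[[26,-45,0],-0.03],[[52,-90,0],-0.05],[[78,-135,0],-0.08],[[104,-180,0],-0.1],[[131,-225,0],-0.12],[[150,-270,5],-0.17],[[165,-325,10],-0.22],[[180,-375,20],-0.28]]'
python3 -c "
from h import *
go((.521,.218,.25,.81))"
```

```text
time: 2.1
position: [0.4175, -0.2471, 0.2706]
tcp_rot: [3.14, -0.002, 0.53]
contact_force: [0.4, 0.7, 0.2]
finger_gap: 0.0598
grip_force: 0.0
time: 3.1
position: [0.3819, 0.1675, 0.2509]
tcp_rot: [3.141, -0.002, 0.81]
contact_force: [1.0, 0.6, 0.4]
finger_gap: 0.0599
grip_force: 0.0
at [0.3819 0.1675 0.2509] [ 3.1406e+00 -2.3000e-03  8.0980e-01] t 3.1
[132.5  65.9   0.9] roll -0.0
```

```bash
python3 -m pendant '[[[44,22,0],0],[[88,44,0],0],[[125,62,0],0],[[132,66,0],0],[[132,66,0],0]]'
python3 - <<'E'
from h import *
np.set_printoptions(precision=4,suppress=True)
c=cam('wrist','w1.png');s=r.sense();print(s['position'],s['tcp_rot'])
P=cloud(c);I=c['image'].astype(int);b,g,rd=I[...,0],I[...,1],I[...,2]
m=(rd>90)&(g<70)&(b<70)&(c['range_z']>0)&(P[...,2]>.12)&(P[...,2]<.21)
Q=P[m];T=Q[Q[:,2]>np.percentile(Q[:,2],90)-.006];print(len(Q),np.percentile(Q[:,2],[5,50,95]),cv2.minAreaRect(T[:,:2].astype(np.float32)))
m=(c['range_z']>0)&(abs(P[...,2]-.07)<.006);Q=P[m];print(len(Q),cv2.minAreaRect(Q[:,:2].astype(np.float32)))
E
```

```text
time: 3.72
position: [0.5205, 0.2151, 0.25]
tcp_rot: [-3.141, 0.001, 0.808]
contact_force: [-0.5, -0.3, -0.7]
finger_gap: 0.0596
grip_force: 0.0
[0.5199 0.215  0.2502] [-3.1411  0.0013  0.808 ]
4062 [0.1774 0.1787 0.1798] ((0.5220204591751099, 0.21983776986598969), (0.09893807023763657, 0.01358412392437458), 46.68120574951172)
14890 ((0.586235523223877, 0.25049513578414917), (0.24675138294696808, 0.13550002872943878), 9.084110260009766)
```

View pics/w1.png

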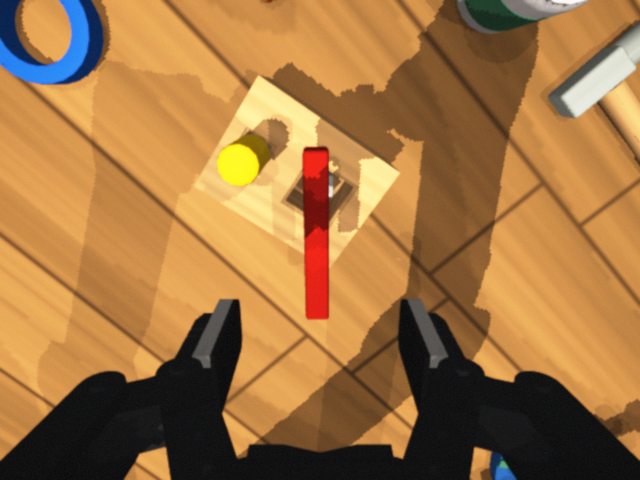

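The wrist view shows the red bar vertical at column 316 (rows 148–320), between the open fingers. The driver's yellow top is at (165,240), clear of both pads. I'll descend and grip.

```bash
python3 -m pendant '[[[4,-1,35],0],[[4,-1,65],0],[[4,-1,85],0],[[4,-1,97],0],[[4,-1,99],0]]'
python3 -m pendant '[[[0,0,0],0],[[0,0,0],0],[[0,0,0],0],[[0,0,0],0],[[0,0,0],0],[[0,0,0],0]]' 0 60
python3 -c "
from h import *
s=r.sense();print(s)"
```

```text
time: 4.4
position: [0.5223, 0.2185, 0.1513]
tcp_rot: [-3.141, 0.001, 0.808]
contact_force: [0.1, -0.8, -0.1]
finger_gap: 0.0599
grip_force: 0.0
time: 5.15
position: [0.5233, 0.2195, 0.1522]
tcp_rot: [3.141, -0.002, 0.808]
contact_force: [-1.1, -0.0, 5.9]
finger_gap: 0.013
grip_force: 60.4
{'time': 5.15, 'joint_positions': array([-0.18821535,  0.60260608, -0.38852186,  1.75728811,  0.29282036,
        0.8372824 , -1.47507218]), 'joint_velocities': array([-0.00101513,  0.00112769,  0.00017421,  0.00046144,  0.00079592,
        0.0003469 ,  0.00147972]), 'joint_efforts': array([ 4.07163352e-01, -3.88954568e+01, -2.89265178e+00, -1.26849380e+01,
        2.64331251e-01, -2.20524827e-01,  5.76896360e-03]), 'position': array([0.52332406, 0.21950607, 0.15223742]), 'tcp_rot': array([ 3.14138832e+00, -1.70536002e-03,  8.07985973e-01]), 'contact_force': array([-1.09837065, -0.03827957,  5.9370296 ]), 'ft_torque': array([0.12627389, 0.32555777, 0.04142012]), 'grip_force': 60.37147879600525, 'finger_gap': 0.012953165840346548}
```

```bash
python3 -m pendant '[[[0,0,-3],0],[[0,0,-12],0],[[0,0,-30],0],[[0,0,-55],0],[[0,0,-85],0],[[0,0,-120],0],[[0,0,-150],0],[[0,0,-160],0]]' - 80
python3 -c "
from h import *
s=r.sense();print(s['contact_force'],s['finger_gap'])
go((.50,.05,.311,.5),(.47,-.1,.311,.2),(.41,-.2345,.311,0),frm=(.522,.2185,.311,.808))"
```

```text
time: 6.15
position: [0.5234, 0.2191, 0.3131]
tcp_rot: [3.14, -0.003, 0.808]
contact_force: [0.4, 0.1, -3.3]
finger_gap: 0.0123
grip_force: 78.4
[ 0.44727765  0.08651062 -3.2847295 ] 0.01231714141202668
at [0.522  0.2185 0.311 ] [ 3.1404e+00 -2.8000e-03  8.0770e-01] t 6.15
[-137.   100.5   -0. ] roll 0.308
[-266.2  182.5   -0. ] roll 0.608
[-404.9  232.    -0. ] roll 0.808
```

```bash
python3 -m pendant '[[[-30,22,0],0.08],[[-70,52,0],0.16],[[-115,85,0],0.25],[[-160,115,0],0.35],[[-205,144,0],0.45],[[-250,172,0],0.55],[[-295,193,0],0.65],[[-340,209,0],0.74]]'
python3 -c "
from h import *
go((.41,-.2345,.311,0))"
```

```text
time: 7.15
position: [0.4377, -0.1729, 0.3101]
tcp_rot: [-3.141, 0.002, 0.064]
contact_force: [-0.3, -0.8, -3.8]
finger_gap: 0.0124
grip_force: 78.2
at [ 0.4377 -0.1729  0.3101] [-3.1408e+00  2.2000e-03  6.4200e-02] t 7.15
[-31.5  59.7  -0.9] roll 0.064
```

```bash
python3 -m pendant '[[[-16,30,0],0.03],[[-28,53,0],0.06],[[-31,60,0],0.064],[[-31,60,0],0.064],[[-31,60,0],0.064]]'
python3 - <<'E'
from h import *
np.set_printoptions(precision=4,suppress=True)
c=cam('wrist','w2.png');s=r.sense();print(s['position'],s['tcp_rot'],s['contact_force'],s['ft_torque'],s['joint_positions'])
P=cloud(c)
ok=(c['range_z']>0)
for z,rad in((.135,.045),(.02,.085)):
    m=ok&(abs(P[...,2]-z)<.005)&(np.hypot(P[...,0]-.484,P[...,1]+.2345)<rad)
    Q=P[m];print(z,len(Q),Q.mean(0),cv2.minEnclosingCircle(Q[:,:2].astype(np.float32)),Q.min(0),Q.max(0))
for k,z in(('well_mouth',.135),('spindle_tip',.045),('key',.17)):
    for l in r.landmark_of(k,'wrist')[:2]: print(k,round(l['conf'],2),l['point'],atz(c,l['point'],z))
E
```

```text
time: 7.78
position: [0.4129, -0.2316, 0.3111]
tcp_rot: [-3.14, 0.0, 0.007]
contact_force: [0.6, 0.4, -3.6]
finger_gap: 0.0124
grip_force: 78.2
[ 0.4129 -0.2317  0.3112] [-3.1406 -0.      0.0069] [ 0.4863 -0.2606 -3.1416] [ 0.0213 -0.0126 -0.0026] [ 0.559   0.2637 -0.1213  1.7816  0.0344  1.0987 -1.1377]
0.135 3469 [ 0.4853 -0.2338  0.135 ] ((0.4841829836368561, -0.2337716668844223), 0.032295405864715576) [ 0.4527 -0.2652  0.1301] [ 0.5157 -0.2024  0.1376]
0.02 10450 [ 0.488 -0.233  0.02 ] ((0.4845035970211029, -0.23368792235851288), 0.07495442032814026) [ 0.41   -0.3083  0.0152] [ 0.5581 -0.16    0.025 ]
well_mouth 0.65 [103.9, 324.2] [ 0.4857 -0.2337  0.135 ]
spindle_tip 0.97 [97.7, 321.5] [ 0.4882 -0.232   0.045 ]
key 0.92 [214.8, 316.0] [ 0.4107 -0.2284  0.17  ]
```

View pics/w2.png

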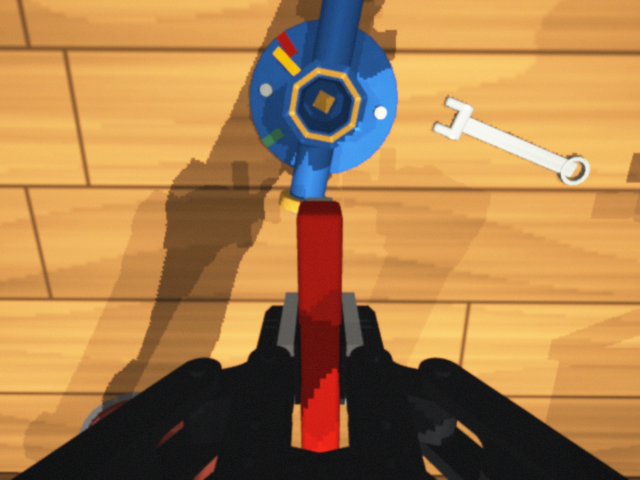

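The wrist view shows the well mouth at (103,324) with the square spindle tip visible inside. The yellow pointer is near the red shut mark at (45,287), and the key is held straight, its bar on column 320. Next I'll measure the key relative to the well in this same frame.

```bash
python3 - <<'E'
from h import *
np.set_printoptions(precision=4,suppress=True)
c=cam('wrist');P=cloud(c);I=c['image'].astype(int);b,g,rd=I[...,0],I[...,1],I[...,2]
m=(rd>90)&(g<60)&(b<60)&(c['range_z']>0)&(P[...,2]>.3)&(P[...,2]<.37)
Q=P[m];print(len(Q),Q.mean(0),cv2.minAreaRect(Q[:,:2].astype(np.float32)),Q.min(0),Q.max(0))
A=np.c_[Q[:,:2]-Q[:,:2].mean(0),np.ones(len(Q))];print('plane',np.linalg.lstsq(A,Q[:,2],rcond=None)[0])
s=r.sense();print(s['position'],s['tcp_rot'])
i=c['image'][60:150,275:370];cv2.imwrite('pics/crop.png',cv2.resize(i,None,fx=6,fy=6,interpolation=cv2.INTER_CUBIC))
E
```

```text
9721 [ 0.4233 -0.232   0.3375] ((0.4162655770778656, -0.23196007311344147), (0.09103497862815857, 0.013848378323018551), 0.37687548995018005) [ 0.3707 -0.239   0.3216] [ 0.4618 -0.2249  0.3485]
plane [-0.0141  0.0128  0.3375]
[ 0.4125 -0.2326  0.3114] [-3.1414 -0.0002  0.0053]
```

View pics/crop.png

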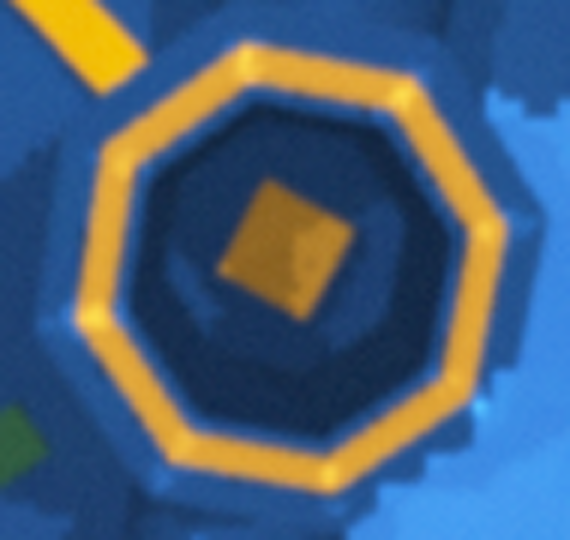

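The crop shows the bronze square's corners at about (270,180), (355,232), (303,320) and (218,270). That suggests its sides sit near yaw −0.55 rad mod 90°, which I'll use only as a first guess for the feel.

```bash
python3 -m pendant '[[[25,1,0],0.15],[[55,2,0],0.3],[[70,2,0],0.45],[[72,2,0],0.55],[[72,2,0],0.55],[[72,2,15],0.55],[[72,2,28],0.55],[[72,2,28],0.55]]'
python3 -c "
from h import *
go((.4843,-.2338,.195,-.55));s=r.sense();print(s['contact_force'],s['ft_torque'])"
```

```text
time: 9.02
position: [0.4832, -0.2346, 0.2821]
tcp_rot: [3.141, 0.003, -0.546]
contact_force: [0.5, -0.1, -2.6]
finger_gap: 0.0127
grip_force: 78.2
at [ 0.4832 -0.2346  0.2821] [ 3.1413  0.0032 -0.5456] t 9.025
[ 0.5 -1.3 87.1] roll 0.004
[ 0.48986585 -0.05062873 -2.59741679] [ 0.00601711 -0.01792985  0.03798007]
```

```bash
python3 -m pendant '[[[0,-0.5,12],0],[[0,-0.5,24],0],[[0,-0.5,36],0],[[0,-0.5,36],0]]'
python3 -c "
from h import *
s=r.sense();print(s['contact_force'],s['ft_torque'])"
python3 -m pendant '[[[0,0,15],0],[[0,0,30],0],[[0,0,45],0],[[0,0,50],0],[[0,0,50],0]]'
python3 -c "
from h import *
s=r.sense();print(s['contact_force'],s['ft_torque'])"
```

```text
time: 9.52
position: [0.4836, -0.2342, 0.2459]
tcp_rot: [3.141, 0.003, -0.546]
contact_force: [0.3, 0.3, -3.1]
finger_gap: 0.0129
grip_force: 78.2
[ 0.26893596  0.33083098 -3.14256785] [-0.02825243 -0.03369978 -0.04278546]
time: 10.15
position: [0.4844, -0.2345, 0.1969]
tcp_rot: [3.142, 0.001, -0.546]
contact_force: [0.2, -0.2, -2.7]
finger_gap: 0.0125
grip_force: 78.2
[ 0.21728749 -0.24296822 -2.71690727] [-0.0171775  -0.01793312  0.03565147]
```

```bash
python3 -m pendant '[[[0,0,8],0],[[0,0,14],0],[[0,0,14],0]]' | grep -E 'pos|contact'
python3 -m pendant '[[[0,0,2],0],[[0,0,4],0],[[0,0,4],0]]' | grep -E 'pos|contact'
python3 -m pendant '[[[0,0,2],0],[[0,0,3],0],[[0,0,3],0]]'| grep -E 'pos|contact|time'
```

```text
position: [0.4841, -0.2343, 0.1828]
contact_force: [-0.2, 0.3, -3.3]
position: [0.4844, -0.2345, 0.1792]
contact_force: [-0.3, 0.5, -3.1]
time: 11.28
position: [0.4847, -0.2348, 0.1764]
contact_force: [0.5, -0.3, -2.8]
```

```bash
for i in 1 2; do python3 -m pendant '[[[0,0,1.5],0],[[0,0,3],0],[[0,0,3],0]]' | grep -E 'pos|contact'; done
```

```text
position: [0.4846, -0.2347, 0.1733]
contact_force: [0.8, -0.5, -2.5]
position: [0.4846, -0.2346, 0.1702]
contact_force: [1.4, -0.9, -3.4]
```

```bash
python3 -m pendant '[[[0,0,1.5],0],[[0,0,3],0],[[0,0,3],0]]' | grep -E 'pos|contact';python3 -m pendant '[[[0,0,1.5],0],[[0,0,2.5],0],[[0,0,2.5],0]]' | grep -E 'pos|contact|time'; python3 -c "
from h import *
s=r.sense();print(s['contact_force'],s['ft_torque'],s['tcp_rot'])"
```

```text
position: [0.4845, -0.2346, 0.1672]
contact_force: [0.0, -1.0, -3.3]
time: 12.78
position: [0.4845, -0.2346, 0.1648]
contact_force: [0.9, -1.5, -2.9]
[ 0.90300841 -1.45206794 -2.91229604] [-0.42791953 -0.33553024  0.06330086] [-3.14155803e+00 -9.29448939e-05 -5.46180788e-01]
```

Socket is home, about 20 mm past the tip with no axial load. Turning anticlockwise, which is negative roll.

```bash
python3 -m pendant '[[[0,0,0],-0.08],[[0,0,0],-0.16],[[0,0,0],-0.24],[[0,0,0],-0.32],[[0,0,0],-0.4]]' | grep -E 'pos|contact|rot'; python3 -c "
from h import *
s=r.sense();print(s['contact_force'],s['ft_torque'],s['tcp_rot'])"
python3 -m pendant '[[[0,0,0],-0.1],[[0,0,0],-0.2],[[0,0,0],-0.3],[[0,0,0],-0.4],[[0,0,0],-0.5]]' | grep -E 'pos|contact|rot|time'; python3 -c "
from h import *
s=r.sense();print(s['contact_force'],s['ft_torque'],s['tcp_rot'])"
```

```text
position: [0.4847, -0.2346, 0.1647]
tcp_rot: [-3.141, -0.001, -0.145]
contact_force: [2.0, -1.1, -4.0]
[ 2.0222838  -1.13572005 -4.04885319] [-0.4173236  -0.51572485 -0.14900782] [-3.14130308e+00 -7.07541031e-04 -1.44689942e-01]
time: 14.02
position: [0.4849, -0.2343, 0.1647]
tcp_rot: [-3.141, -0.001, 0.356]
contact_force: [1.8, 0.2, -3.4]
[ 1.8476376   0.19846318 -3.41591445] [-0.21184395 -0.54448874 -0.13239241] [-3.14122874e+00 -1.18455473e-03  3.56059495e-01]
```

```bash
cat > q.py <<'E'
from h import *
s=r.sense();print(np.round(s['contact_force'],1),np.round(s['ft_torque'],2),'yaw',round(s['tcp_rot'][2],3),'z',round(s['position'][2],4),'t',s['time'])
E
python3 -m pendant '[[[0,0,0],-0.09],[[0,0,0],-0.18],[[0,0,0],-0.27],[[0,0,0],-0.35],[[0,0,0],-0.35]]' >/dev/null; python3 q.py
for i in 1; do python3 -m pendant '[[[0,0,0],-0.05],[[0,0,0],-0.05]]' >/dev/null; python3 q.py; done
```

```text
[ 1.5  0.4 -3.5] [ 0.06 -0.56 -0.09] yaw 0.703 z 0.1647 t 14.65
[ 2.8  0.4 -3.7] [ 0.06 -0.63 -0.06] yaw 0.752 z 0.1647 t 14.9
```

```bash
python3 - <<'E'
from h import *
c=cam('scene');t=cam('top')
a=cv2.resize(c['image'][140:240,215:315],(400,400),interpolation=cv2.INTER_CUBIC);b=cv2.resize(t['image'][235:315,375:455],(400,400),interpolation=cv2.INTER_CUBIC)
cv2.imwrite('pics/v3.png',np.hstack([a,b]))
E
```

```text
(no output)
```

View pics/v3.png

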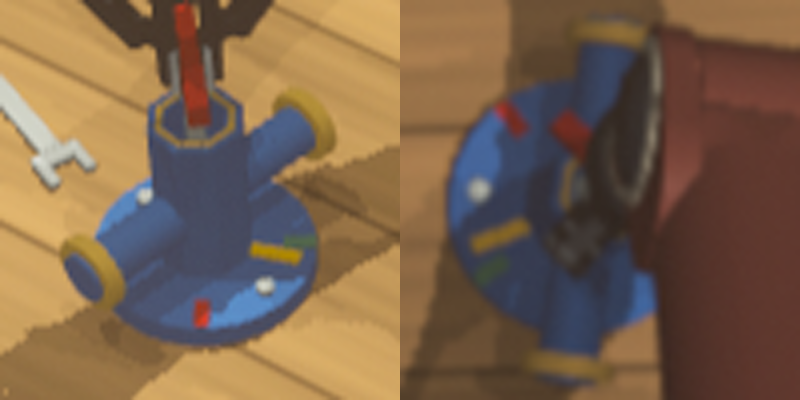

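The pointer (top crop, px (500,235)) has turned from the red mark to within about 20–25° of the green one at (490,270). So the spindle is following; I'll continue in small steps.

```bash

python3 -m pendant '[[[0,0,0],-0.06],[[0,0,0],-0.06]]' >/dev/null; python3 q.py
python3 -m pendant '[[[0,0,0],-0.05],[[0,0,0],-0.05]]' >/dev/null; python3 q.py
```

```text
[ 3.   1.  -4.6] [ 0.22 -0.69 -0.13] yaw 0.813 z 0.1647 t 15.25
[ 0.9  0.8 -5. ] [ 0.33 -0.68 -0.09] yaw 0.862 z 0.1647 t 15.5
```

```bash

python3 -m pendant '[[[0,0,0],-0.05],[[0,0,0],-0.05]]' >/dev/null; python3 q.py
python3 -m pendant '[[[0,0,0],-0.05],[[0,0,0],-0.05]]' >/dev/null; python3 q.py
```

```text
[ 2.2  1.5 -3.9] [ 0.37 -0.76 -0.14] yaw 0.912 z 0.1648 t 15.75
[ 2.2  1.7 -3.7] [ 0.46 -0.73 -0.09] yaw 0.962 z 0.1648 t 16.0
```

```bash

python3 -m pendant '[[[0,0,0],-0.04],[[0,0,0],-0.04]]' >/dev/null; python3 q.py
python3 -m pendant '[[[0,0,0],-0.03],[[0,0,0],-0.03]]' >/dev/null; python3 q.py
```

```text
[ 2.8  1.5 -3.3] [ 0.57 -0.65 -0.13] yaw 1.004 z 0.1648 t 16.25
[ 2.2  2.2 -4.8] [ 0.58 -0.71 -0.24] yaw 1.034 z 0.1648 t 16.5
```

```bash

python3 -m pendant '[[[0,0,0],-0.02],[[0,0,0],-0.02]]' >/dev/null; python3 q.py;python3 q.py
```

```text
[ 1.6  2.  -4.6] [ 0.66 -0.71 -0.32] yaw 1.053 z 0.1648 t 16.75
[ 1.6  2.  -4.6] [ 0.66 -0.71 -0.32] yaw 1.053 z 0.1648 t 16.75
```

```bash

python3 -m pendant '[[[0,0,0],-0.02],[[0,0,0],-0.02]]' >/dev/null; python3 q.py
python3 - <<'E'
from h import *
c=cam('scene');t=cam('top')
a=cv2.resize(c['image'][140:240,215:315],(400,400),interpolation=cv2.INTER_CUBIC);b=cv2.resize(t['image'][235:315,375:455],(400,400),interpolation=cv2.INTER_CUBIC)
cv2.imwrite('pics/v4.png',np.hstack([a,b]))
E
```

```text
[ 2.5  2.3 -4.8] [ 0.65 -0.67 -0.51] yaw 1.073 z 0.1648 t 17.0
```

View pics/v4.png

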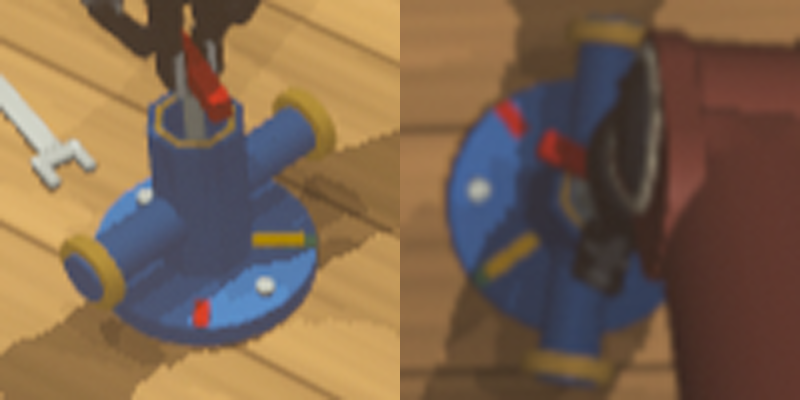

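The pointer now points straight at the green mark (scene (280,240), top (490,270)), and the torque rise confirms the stop. I'll ease the twist, then draw the key out.

```bash

python3 -m pendant '[[[0,0,0],0.04],[[0,0,0],0.07],[[0,0,0],0.07]]' >/dev/null; python3 q.py
python3 -m pendant '[[[0,0,-3],0],[[0,0,-8],0],[[0,0,-14],0],[[0,0,-20],0],[[0,0,-26],0],[[0,0,-32],0]]' >/dev/null; python3 q.py
```

```text
[ 1.8  0.8 -5.5] [ 0.7  -0.69 -0.04] yaw 1.005 z 0.1648 t 17.475
[ 0.5  0.8 -2.7] [ 0.03  0.01 -0.02] yaw 1.003 z 0.1973 t 18.225
```

```bash

python3 -m pendant '[[[0,0,-15],0],[[0,0,-35],0],[[0,0,-60],0],[[0,0,-85],0],[[0,0,-108],0],[[0,0,-118],0]]' >/dev/null; python3 q.py
python3 -c "
from h import *
go((.49,0,.315,.9),(.467,.16,.315,.808))"
```

```text
[ 0.6 -1.2 -3.2] [-0.04 -0.01  0.01] yaw 1.004 z 0.3169 t 18.975
at [ 0.4851 -0.2346  0.3169] [ 3.1385e+00 -4.0000e-04  1.0040e+00] t 18.975
[ 200.5 -121.8    1.9] roll 0.104
[ 323.2 -227.1    1.9] roll 0.196
```

```bash

python3 -m pendant '[[[30,-19,0],0.02],[[75,-46,0],0.04],[[120,-73,0],0.06],[[165,-100,0],0.09],[[205,-126,0],0.11],[[245,-160,0],0.14],[[280,-190,0],0.17],[[310,-216,0],0.19]]' >/dev/null
python3 -m pendant '[[[18,-7,0],0],[[18,-7,0],0],[[18,-7,0],0],[[18,-7,0],0]]' >/dev/null;python3 q.py
python3 - <<'E'
from h import *
np.set_printoptions(precision=4,suppress=True)
c=cam('wrist','w5.png');s=r.sense();print(s['position'],s['tcp_rot'])
P=cloud(c);I=c['image'].astype(int);b,g,rd=I[...,0],I[...,1],I[...,2];ok=c['range_z']>0
near=np.hypot(P[...,0]-.517,P[...,1]-.239)<.095
m=ok&near&(abs(P[...,2]-.07)<.005);Q=P[m];rc=cv2.minAreaRect(Q[:,:2].astype(np.float32));print('holder',len(Q),rc)
m=ok&(P[...,2]<.05)&(np.hypot(P[...,0]-.522,P[...,1]-.2185)<.028);Q=P[m]
if len(Q): print('hole',len(Q),Q.min(0),Q.max(0),cv2.minAreaRect(Q[:,:2].astype(np.float32)))
m=(rd>90)&(g<60)&(b<60)&ok&(P[...,2]>.3)&(P[...,2]<.37);Q=P[m];print('bar',cv2.minAreaRect(Q[:,:2].astype(np.float32)))
for l in r.landmark_of('key_hole','wrist')[:2]: print(l,atz(c,l['point'],.012))
E
```

```text
[ 0.1  0.1 -3.2] [ 0.01  0.02 -0.02] yaw 0.811 z 0.3147 t 20.475
[0.4761 0.1595 0.3147] [3.1413 0.0008 0.8117]
holder 13890 ((0.5170839428901672, 0.23947307467460632), (0.10034136474132538, 0.13026458024978638), 12.535253524780273)
hole 1886 [0.4981 0.1944 0.0088] [0.5456 0.2417 0.05  ] ((0.5219138860702515, 0.21792727708816528), (0.040179163217544556, 0.040148891508579254), 12.56654167175293)
bar ((0.4786144196987152, 0.16202962398529053), (0.09125679731369019, 0.013894762843847275), 46.62248992919922)
{'point': [97.9, 313.8], 'conf': 0.83} [0.5228 0.2172 0.012 ]
```

View pics/w5.png

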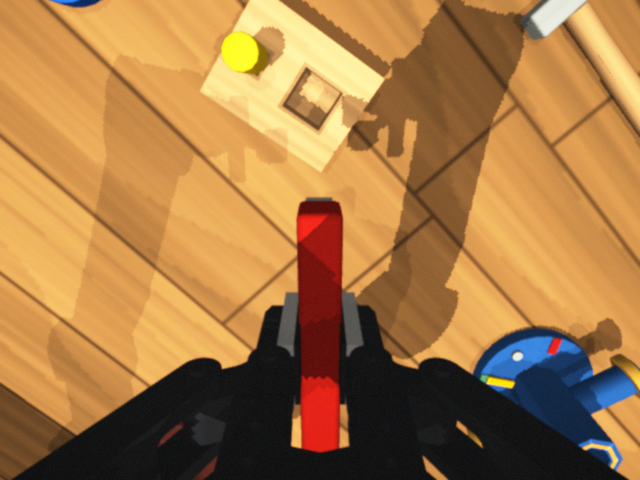

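The wrist view shows the empty hole at (97,312), with the driver next to it undisturbed. The pointer (380,497) still sits at the green mark. Moving over the hole.

```bash

python3 -m pendant '[[[30,-3,0],0],[[60,-6,0],0],[[74,-7,0],0],[[74,-7,10],0],[[74,-7,35],0],[[74,-7,65],0],[[74,-7,85],0],[[74,-7,85],0]]' >/dev/null;python3 q.py
python3 -c "
from h import *
go((.522,.218,.155,.81))"
```

```text
[-0.2  0.3 -2.2] [-0.01  0.02 -0.01] yaw 0.813 z 0.2278 t 21.575
at [0.5202 0.2169 0.2278] [-3.1406  0.0062  0.8126] t 21.575
[ 2.1  0.6 72.8] roll 0.003
```

```bash

python3 -m pendant '[[[0.5,0,12],0],[[1,0,24],0],[[1,0,24],0]]' >/dev/null;python3 q.py
python3 -c "
from h import *
go((.522,.218,.155,.81))"
python3 -m pendant '[[[0,0,10],0],[[0,0,22],0],[[0,0,34],0],[[0,0,44],0],[[0,0,44],0]]' >/dev/null;python3 q.py
python3 -c "
from h import *
go((.522,.218,.155,.81))"
```

```text
[-0.8 -0.2 -3. ] [-0.05 -0.01 -0.04] yaw 0.814 z 0.2048 t 21.95
at [0.5218 0.2196 0.2048] [-3.1409e+00  2.3000e-03  8.1380e-01] t 21.95
[-1.   1.2 49.8] roll 0.004
[-0.2  0.4 -2.1] [ 0.02 -0.08 -0.  ] yaw 0.814 z 0.1607 t 22.575
at [0.5218 0.2198 0.1607] [-3.1407e+00  2.2000e-03  8.1400e-01] t 22.575
[-1.2  1.3  5.7] roll 0.004
```

```bash

python3 -m pendant '[[[-0.5,1,3],0],[[-0.5,1,6],0],[[-0.5,1,7],0],[[-0.5,1,7],0]]' >/dev/null;python3 q.py
for i in 1 2; do python3 -m pendant '[[[0,0,1],0],[[0,0,1],0]]' >/dev/null;python3 q.py;done
```

```text
[-0.2  0.3 -3.4] [ 0.04 -0.05 -0.03] yaw 0.814 z 0.1549 t 23.075
[ 0.6 -0.  -2.9] [-0.01  0.01 -0.01] yaw 0.814 z 0.1539 t 23.325
[ 0.1  0.2 -3.1] [0.06 0.06 0.  ] yaw 0.814 z 0.1528 t 23.575
```

```bash

python3 -m pendant '[[[0,0,0.7],0],[[0,0,0.7],0]]' >/dev/null;python3 q.py
python3 -m pendant '[[[0,0,0.5],0],[[0,0,0.5],0]]' >/dev/null;python3 q.py
```

```text
[ 0.  -0.7 -2.4] [-0.02  0.03  0.01] yaw 0.814 z 0.1524 t 23.825
[-0.2 -0.2  2.3] [-0.11  0.3  -0.04] yaw 0.814 z 0.1523 t 24.075
```

Key is on the floor of the hole. Releasing gently.

```bash

python3 -m pendant '[[[0,0,-0.3],0],[[0,0,-0.3],0],[[0,0,-0.3],0]]' - 20;python3 q.py
python3 -m pendant '[[[0,0,0],0],[[0,0,0],0],[[0,0,0],0],[[0,0,0],0]]' 50;python3 q.py
```

```text
time: 24.45
position: [0.523, 0.2193, 0.1523]
tcp_rot: [3.141, -0.001, 0.814]
contact_force: [-0.3, -0.5, 3.1]
finger_gap: 0.0125
grip_force: 79.2
[-0.3 -0.5  3.1] [-0.05  0.19  0.01] yaw 0.814 z 0.1523 t 24.45
time: 24.95
position: [0.5229, 0.2191, 0.1519]
tcp_rot: [-3.142, 0.0, 0.814]
contact_force: [0.4, 0.4, 1.2]
finger_gap: 0.0498
grip_force: 0.0
[0.4 0.4 1.2] [ 0.04  0.01 -0.  ] yaw 0.814 z 0.1519 t 24.95
```

Retreat straight up and back, then check.

```bash

python3 -m pendant '[[[0,0,-10],0],[[0,0,-30],0],[[0,0,-60],0],[[0,0,-90],0],[[0,0,-120],0],[[-30,0,-130],0],[[-70,0,-130],0],[[-75,0,-130],0]]' | head -1
python3 - <<'E'
from h import *
np.set_printoptions(precision=4,suppress=True)
c=cam('wrist','w6.png')
P=cloud(c);I=c['image'].astype(int);b,g,rd=I[...,0],I[...,1],I[...,2];ok=c['range_z']>0
m=(rd>90)&(g<60)&(b<60)&ok&(P[...,2]>.12)&(P[...,2]<.21)&(np.hypot(P[...,0]-.52,P[...,1]-.218)<.07);Q=P[m]
print('bar',np.percentile(Q[:,2],[5,50,95]),cv2.minAreaRect(Q[Q[:,2]>.173][:,:2].astype(np.float32)))
E
```

```text
time: 25.95
bar [0.1775 0.1787 0.1799] ((0.5217783451080322, 0.2192850261926651), (0.09865114092826843, 0.013945851475000381), 46.949771881103516)
```

View pics/w6.png

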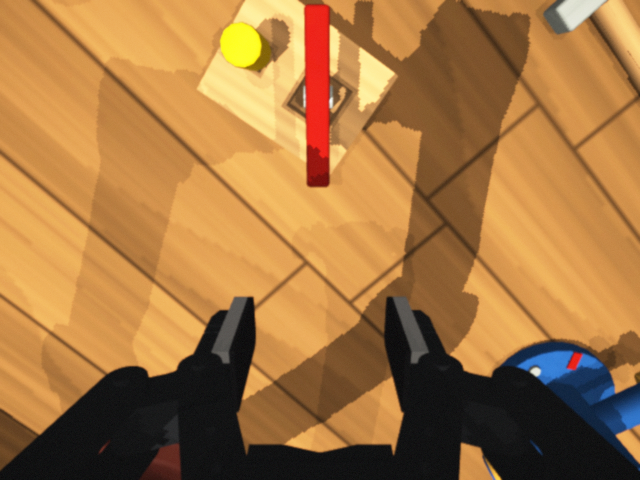

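The key stands upright in its hole (bar at column 317, rows 5–186, top level at 0.179 m). The gripper is clear and the driver hasn't moved.

```bash
python3 -c "
from workcell import r
print(r.sign_off())"
```

```text
the job is handed in; nothing more can be done
None
```

I turned the valve spindle anticlockwise to its open stop and stood the key upright back in its holder hole; nothing else was touched, and I handed the job in at about 26 s. The wrist moment briefly read about 0.5 N m at the stop, above the 0.4 that marks it but below the 0.6 that strains it, and I eased it straight off.

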